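# Sort stray hardware into the packing line's pick trays

### The job

Sort the five stray parts on the packing bench into the trays that show a black sample of their kind: the two roller wheels into the roller tray and the two star knobs into the knob tray, one to a bay, and the bracket into the bracket tray. Each part must rest on the floor of its bay, rollers lying flat, knobs standing on their collars and the bracket on its foot; leave the glue stick and the bolt standing where they are.

Things in the scene. Friction and masses are not known exactly. Their poses are not given: they have to be found in the camera images.
- roller_orange: Orange roller wheel, a plain disc with a white hub, 44 mm diameter, 30 mm high, lying flat on the bench with its axis upright. Origin: centre of its underside, z up along its axis. About 60 g; both faces are alike.
- roller_yellow: Yellow roller wheel, a plain disc with a white hub, 44 mm diameter, 30 mm high, lying flat on the bench with its axis upright. Origin: centre of its underside, z up along its axis. About 60 g; both faces are alike.
- knob_blue: Blue six-lobed star knob standing on its steel collar: collar 28 mm diameter and 13 mm high, above it the lobed head 44 mm across and 19 mm high, 32 mm high in all. Origin: centre of its underside, z up. About 60 g; the head can be gripped as a 44 mm disc at any yaw.
- knob_red: Red six-lobed star knob standing on its steel collar: collar 28 mm diameter and 13 mm high, above it the lobed head 44 mm across and 19 mm high, 32 mm high in all. Origin: centre of its underside, z up. About 60 g; the head can be gripped as a 44 mm disc at any yaw.
- bracket: Silver aluminium bearing bracket: foot 60 mm (x) by 40 mm (y) and 8 mm thick, on its middle an upright rib 34 mm long (x), 12 mm thick (y), its top 34 mm above the underside. Origin: centre of its underside, z up; grip the rib across y. About 140 g.
- tray_rollers: Fixed light-grey tray for the roller wheels, 172 mm in y. Two bays, centred at x = 0, y = +42 and -42 mm, 76 mm (x) by 80 mm (y) inside; floor 4 mm, tops of the 4 mm walls 14 mm above the bench. Origin: underside; x points to the back, z up. Behind the bays (x 42 to 98 mm) a ledge with a yellow card and a fixed black sample part at x = 72, y = 0 mm, up to 41 mm above the bench.
- tray_knobs: Fixed light-grey tray for the star knobs, 172 mm in y. Two bays, centred at x = 0, y = +42 and -42 mm, 76 mm (x) by 80 mm (y) inside; floor 4 mm, tops of the 4 mm walls 14 mm above the bench. Origin: underside; x points to the back, z up. Behind the bays (x 42 to 98 mm) a ledge with a blue card and a fixed black sample part at x = 72, y = 0 mm, up to 41 mm above the bench.
- tray_bracket: Fixed light-grey tray for the bracket, 88 mm in y. One bay, centred at x = y = 0, 76 mm (x) by 80 mm (y) inside; floor 4 mm, tops of the 4 mm walls 14 mm above the bench. Origin: underside; x points to the back, z up. Behind the bays (x 42 to 98 mm) a ledge with a red card and a fixed black sample part at x = 72, y = 0 mm, up to 41 mm above the bench.
- glue_stick: Bystander: loose white glue stick with a teal cap, 20 mm diameter, 48 mm high, standing upright among the parts. Origin: centre of its underside. A black and white marker pen (90 mm long) and a dark hex key also lie among the parts; these two are not listed and do not matter.
- bolt: Bystander: loose steel bolt standing on its round head (21 mm diameter, 8 mm high), 12 mm shank up to 44 mm. Origin: centre of the head's underside.
Mind the look-alikes: they are no part of the job. What is shaped like the tray_rollers but brown or green is not meant.

How it is judged:
By the outcome, as a careful person would: the job done as asked, in the order asked, and still so for the second after the job is handed in, with the robot touching nothing.
It also fails if it takes over 109 s, if anything falls off the work surface, if the arm or the gripper's body presses on something with over 40 N, if the wrist force passes 120 N, or if a joint passes its speed limit or range.

### The arm

A 6-joint arm with a two-finger parallel gripper is mounted at the origin on the work surface. World frame = base frame: x ahead of the robot, y to its left, z up, the work surface at z = 0. Lengths are in mm, angles in rad, forces in N, time in s.
With the tool pointing down it reaches from about 350 to 875 mm from the base axis. Payload 4.2 kg.
Tool frame: the origin (TCP) lies midway between the tips of the shut fingers; the grasp point (between the pads) lies 19 mm behind it (arm.hold_point_z is the distance from the TCP to the grasp point, in mm); z points along the fingers, y is the line along which they close (so a half turn about z gives the same grasp; the last joint's range is limited). The gripper opens to 85 mm and grips with 20 to 120 N. Pads are 22 mm wide; open, the fingers measure 114 mm over their backs; the gripper's body (76 mm by 85 mm) begins 54 mm behind the grasp point. The pads swing forward as they close: fully open they stand 13 mm farther back than shut.
Start: joints at [-0.959, 0.385, 0.008, 0, -1.194, -0.259], TCP at [215.968, -586.478, 208.812] pointing down, gripper open.
Joint ranges: [-3.14, 3.14], [-1.21, 2.06], [-1.07, 1.41], [-3.16, 2.05], [-2.99, -0.16], [-3.1, 3.1]. Speed limits (rad/s): [2.79, 2.79, 3.14, 3.14, 3.14, 3.14].

### API

Orientations are given as a unit quaternion [x, y, z, w].
In Python, from bench import arm, vision gives the robot as it stands. The module is installed in compiled form; this text tells all that it offers.
- The arm moves only by the tool servo_tool, never from a script. Its argument "plan" is a list of rows, each a list of 7 numbers: the shift along the world's x, y, z each as a share of 300 mm, from -1 to 1, then the turn, a rotation vector about the world's x, y, z each as a share of 2 rad, from -1 to 1, then the opening, from 0 (shut) to 1 (fully open). A call has 1 to 20 rows; each row shifts and turns the commanded pose from where the row before left it; what a row does not reach is not made up. A row lasts 1/8 s, in which the tool goes at most 62.5 mm and 10.7 degrees, less where a joint would pass 70% of its speed; a pose out of reach is approached as far as the arm can. A call with a number of a shift or a turn outside -1 to 1 is refused whole. A call with a gripper value outside its range is refused whole. The fingers move at their own pace and stop on an object; the grip force is fixed at half the most. Time passes only in rows, so rows that do not move let the fingers close. It gives the time, the measured TCP pose, the force, the opening and the grip force at its end, in the units of the state.
- arm.read_state(): the state, without advancing time (a new reading comes with each control period).
- vision.get_image(name): name is "scene" or "top"; returns a dict with "image" (420x560x3 uint8, red, green, blue), "z_map" (420x560 float32, mm along the optical axis (not along the pixel's ray), 0 where there is no reading), "K" (3x3 intrinsics, pixels), "D" ([k1, k2, p1, p2, k3] as OpenCV has them; the pictures are not rectified), "world_to_cam" (4x4, takes a point from world to camera coordinates). Camera axes: x right, y down, z forward; pixel columns grow to the right and rows downward; lengths in mm; the calibration is good to about 2 mm. A picture is of the moment at which its call begins.
- arm.job_done(): hands the job in; it is judged then, once.
The state is a dict: "clock": time; "joints": joint angles; "joint_vel": joint speeds; "joint_efforts": joint torques, N m; "position": TCP position; "ee_rot": TCP orientation; "contact_force": force on the tool from outside, world axes, zero at the start; "wrist_torque": the same for the moment, N m; "gripper_width": finger opening in mm; "grasp_force": force on a finger pad.
Only numpy, scipy, OpenCV 4.12 (cv2) and the standard library are available. Lean on these libraries where they do the work, as an engineer would, in place of code of your own. Each camera call takes 0.05 s, during which the arm holds its last target. There are 200 camera calls.

## Working session

There is one attempt and no reset: what is moved stays moved. The work goes in short steps, Python scripts to look and compute and a tool call to move; the robot and the scene stay as the last step left them, time stands still between calls to the robot, and variables do not carry over. Pictures are saved under pics/ and viewed, at most 14 in all, crops included, and the job is handed in when it is done.

Besides the shell and the picture viewer there is one more tool, called after "Call:" as name([rows], argument=value, ...), one row to a line, values as JSON. servo_tool: Moves the arm, as the interface text tells. Its arguments: {"type":"object","properties":{"plan":{"type":"array"}},"required":["plan"]}

```bash
mkdir -p pics; python3 - <<'E'
from bench import arm, vision
import numpy as np,cv2
for n in("scene","top"):
    d=vision.get_image(n); cv2.imwrite(f"pics/{n}0.png",cv2.resize(d["image"][:,:,::-1],(800,600),interpolation=cv2.INTER_CUBIC))
    np.savez(f"{n}0.npz",**d)
    print(n,d["K"].round(1).tolist(),d["D"],np.round(d["world_to_cam"],3).tolist(),(d["z_map"]>0).mean())
s=arm.read_state();print(s,arm.hold_point_z)
E
```

```text
scene [[528.8, 0.0, 272.5], [0.0, 528.8, 210.7], [0.0, 0.0, 1.0]] [0.02238745 0.         0.         0.         0.        ] [[-0.453, 0.891, -0.016, 190.44], [0.77, 0.382, -0.511, -298.007], [-0.449, -0.243, -0.86, 1345.749], [0.0, 0.0, 0.0, 1.0]] 0.9960926870748299
top [[474.4, 0.0, 283.1], [0.0, 474.4, 213.4], [0.0, 0.0, 1.0]] [-0.06163738  0.          0.          0.          0.        ] [[-0.017, -1.0, 0.019, -5.977], [-0.987, 0.014, -0.158, 420.632], [0.158, -0.021, -0.987, 1158.712], [0.0, 0.0, 0.0, 1.0]] 0.9960586734693877
{'clock': 0.1, 'joints': array([-9.59390657e-01,  3.85449793e-01,  6.78697461e-03, -4.03384489e-04,
       -1.19400907e+00, -2.58576873e-01]), 'joint_vel': array([-8.59896827e-04, -1.89286164e-03,  2.28775311e-03,  2.52816852e-03,
        3.48283441e-03,  1.71613982e-05]), 'joint_efforts': array([-2.15179812e-04, -3.93320167e+01,  1.88930494e+01,  4.19799238e+00,
       -2.59039683e-03,  9.95903946e-06]), 'position': array([ 215.7735554 , -585.98111546,  207.863322  ]), 'ee_rot': array([-1.75427447e-01,  9.84491898e-01,  9.29452069e-04, -2.25168339e-04]), 'contact_force': array([0.17421023, 0.45856066, 0.22935232]), 'wrist_torque': array([-0.01968658, -0.01144633,  0.02749758]), 'grasp_force': 0.0, 'gripper_width': 85.17466142385818} 18.700000000000003
```

View pics/top0.png

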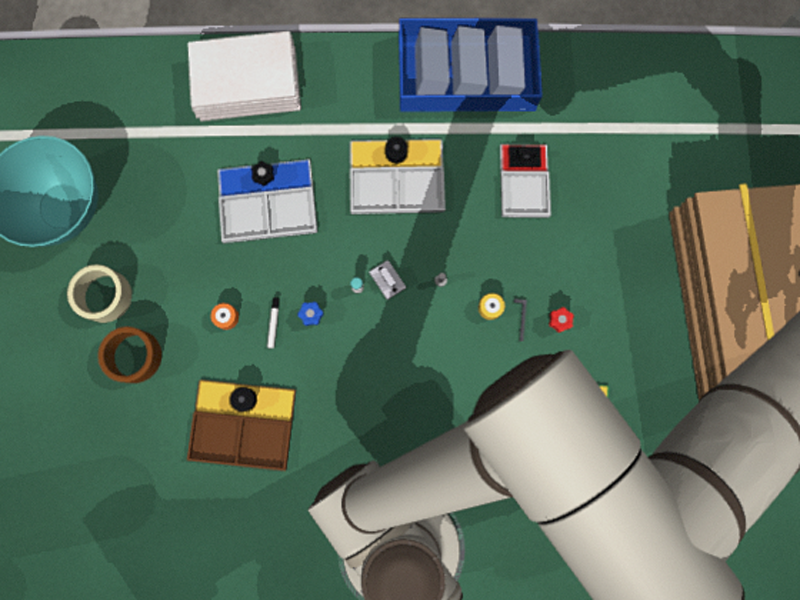

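View pics/scene0.png

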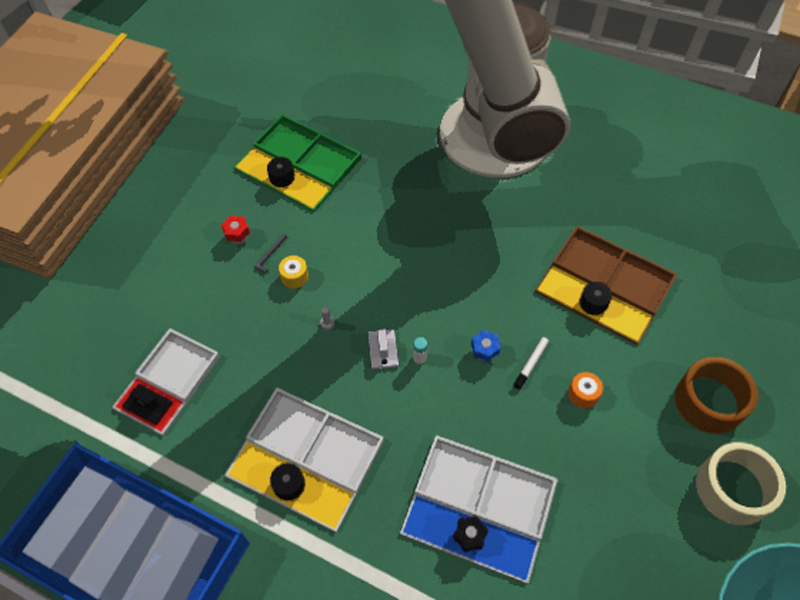

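Top view (800x600):
- **Parts:** orange roller (223,316), yellow roller (491,306), blue knob (310,313), red knob (561,319) and bracket (386,279). The bracket stands between the glue stick (357,284) and the bolt (440,280).
- **Roller tray candidates:** light grey (397,177), brown (243,424), and green, which is hidden by the arm here and at scene (297,162). Only the light-grey one fits.
- **Other trays:** knob tray (267,200) and bracket tray (525,180).

Next I measure these in both views and make one crop to confirm.

```bash
cat > h.py <<'E'
import numpy as np,cv2
def load(n,k=0): return dict(np.load(f"{n}{k}.npz"))
def ray(d,uv):
    p=cv2.undistortPoints(np.float64(uv).reshape(-1,1,2),d["K"],d["D"])[:,0]
    R=d["world_to_cam"][:3,:3];t=d["world_to_cam"][:3,3]
    return -R.T@t, np.c_[p,np.ones(len(p))]@R
def onplane(d,uv,z):
    c,r=ray(d,uv); return (c+r*((z-c[2])/r[:,2])[:,None])[:,:2]
def tri(da,ua,db,ub):
    (a,r),(b,s)=ray(da,ua),ray(db,ub); r=r[0]/np.linalg.norm(r[0]);s=s[0]/np.linalg.norm(s[0])
    k=np.linalg.lstsq(np.c_[r,-s],b-a,rcond=None)[0]; P,Q=a+k[0]*r,b+k[1]*s
    return (P+Q)/2,np.linalg.norm(P-Q)
def cloud(d,box):
    x0,y0,x1,y1=box; v,u=np.mgrid[y0:y1,x0:x1]; z=d["z_map"][y0:y1,x0:x1].ravel()
    c,r=ray(d,np.c_[u.ravel(),v.ravel()]); return c+r*z[:,None]
def roi(d,c,h):
    x,y=int(c[0]*.7),int(c[1]*.7); return max(x-h,0),max(y-h,0),x+h,y+h
def big(m):
    c=max(cv2.findContours(m.astype(np.uint8),0,1)[0],key=cv2.contourArea); return c
def hub(d,c,hues):
    b=roi(d,c,20); im=d["image"][b[1]:b[3],b[0]:b[2]]; H=cv2.cvtColor(im,cv2.COLOR_RGB2HSV).astype(int)
    m=(H[...,1]>120)&(H[...,2]>70)&np.any([(H[...,0]>=a)&(H[...,0]<=e) for a,e in hues],0)
    hull=cv2.fillConvexPoly(np.zeros(m.shape,np.uint8),cv2.convexHull(big(m)),1)
    hull=cv2.erode(hull,np.ones((3,3)))
    k=(hull>0)&(H[...,1]<100)
    # light part of the hub and its hole: centroid of the filled outline
    q=big(k); M=cv2.moments(cv2.convexHull(q)); return np.array([M["m10"]/M["m00"]+b[0],M["m01"]/M["m00"]+b[1]])
HU=dict(roller_orange=[(5,18)],roller_yellow=[(19,32)],knob_blue=[(100,125)],knob_red=[(0,6),(172,180)])
E
cat > m1.py <<'E'
from h import *
T,S=load("top"),load("scene")
P=dict(roller_orange=((223,316),(586,388)),roller_yellow=((491,306),(293,270)),knob_blue=((310,313),(486,346)),knob_red=((561,319),(235,228)))
for n,(a,b) in P.items():
    u,v=hub(T,a,HU[n]),hub(S,b,HU[n]); X,e=tri(T,u,S,v); print(n,u.round(1),v.round(1),X.round(1),round(e,1))
for n,a,b in(("knobs",(267,217),(485,482)),("rollers",(397,190),(313,435)),("bracket",(525,195),(175,366))):
    cs=[];
    for d,c in((T,a),(S,b)):
        x0,y0,x1,y1=roi(d,c,70 if d is S else 45); im=d["image"][y0:y1,x0:x1]; H=cv2.cvtColor(im,cv2.COLOR_RGB2HSV)
        m=((H[...,1]<45)&(H[...,2]>90)).astype(np.uint8); lab=cv2.connectedComponents(m)[1]
        l=lab[max(0,int(c[1]*.7-y0-4)):int(c[1]*.7-y0+5),int(c[0]*.7-x0-4):int(c[0]*.7-x0+5)]; l=np.bincount(l[l>0]).argmax()
        q=big(lab==l)[:,0]+[x0,y0]; r=cv2.minAreaRect(onplane(d,q,14).astype(np.float32)); M=cv2.moments(q.reshape(-1,1,2)); cs.append([M["m10"]/M["m00"],M["m01"]/M["m00"]])
        print(" rect z14",np.round(r[0],1),np.round(r[1],1),round(r[2],1))
    X,e=tri(T,cs[0],S,cs[1]); print(n,X.round(1),round(e,1))
for d,c in((T,(386,279)),(S,(384,349))):
    p=cloud(d,roi(d,c,17)); q=p[(p[:,2]>24)&(p[:,2]<40)]; 
    for nm,s in(("rib",q),("foot",p[(p[:,2]>5)&(p[:,2]<40)])):
        r=cv2.minAreaRect(s[:,:2].astype(np.float32)); print(nm,len(s),np.round(r,1).tolist() if 0 else [np.round(x,1) for x in r], s[:,2].max().round(1))
for n,a,b in(("glue",(357,284),(420,343)),("bolt",(440,280),(326,312))): print(n,tri(T,np.array(a)*.7,S,np.array(b)*.7))
f=lambda d,c,h:cv2.resize(d["image"][int(c[1]*.7)-h:int(c[1]*.7)+h,int(c[0]*.7)-h:int(c[0]*.7)+h,::-1],(400,400),interpolation=2)
cv2.imwrite("pics/crop1.png",np.hstack([f(T,(386,230),55),f(S,(384,345),25)]))
E
python3 m1.py
```

```text
roller_orange [155.6 220.4] [410.9 269.6] [408.2 306.9  30.4] 2.8
roller_yellow [344.2 213.5] [204.1 186.4] [ 419.7 -168.7   28.4] 2.9
knob_blue [216.6 218.7] [340.  239.5] [409.9 153.5  32.5] 2.5
knob_red [393.1 223. ] [163.7 157. ] [ 393.1 -291.6   31.3] 2.7
 rect z14 [621.6 238.3] [142.6 175.5] 5.9
 rect z14 [626.4 237.4] [143.7 173.1] 5.9
knobs [598.1 237.2   4. ] 0.7
 rect z14 [666.2  -2.1] [142.8 173.5] 0.7
 rect z14 [671.1  -2.5] [143.2 174.8] 0.9
rollers [659.3  -7.3 -36.2] 13.0
 rect z14 [ 656.1 -239.9] [ 91.6 139.3] 89.7
 rect z14 [ 661.7 -239.5] [ 95.7 142.7] 88.9
bracket [ 633.4 -242.7    2.8] 1.8
rib 71 [array([460.1,  35.2]), array([33.8, 55.7]), np.float64(33.8)] 39.9
foot 409 [array([472.4,  21.4]), array([85.4, 82.2]), np.float64(89.6)] 39.9
rib 96 [array([474.3,  16.1]), array([33.4, 12. ]), np.float64(32.3)] 38.3
foot 478 [array([471.4,  14.4]), array([74. , 60.6]), np.float64(55.7)] 38.3
glue (array([457.84824908,  69.88265351,  40.69275444]), np.float64(1.0830948456795062))
bolt (array([466.60351655, -79.24969287,  27.90640836]), np.float64(5.688362121436635))
```

View pics/crop1.png

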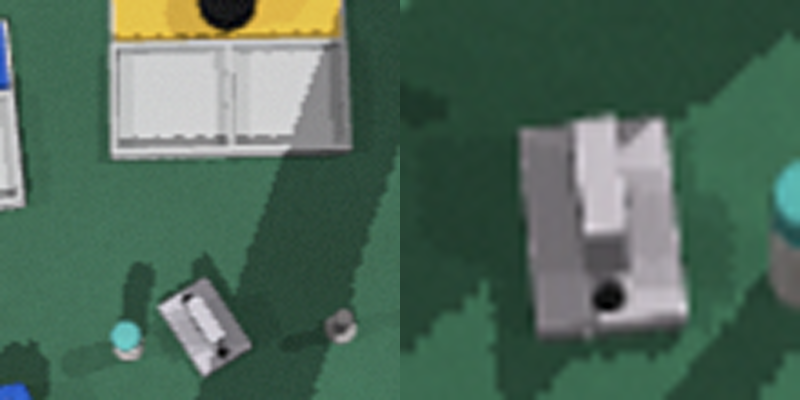

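The crop confirms the light-grey roller tray (yellow card and disc sample, crop (228,70)). The bracket's rib runs up-left, about 32° from x. I start with the yellow roller.

Call:
servo_tool([
  [0.068, 0.139, -0.049, 0, 0, -0.084, 0.72],
  [0.068, 0.139, -0.049, 0, 0, -0.084, 0.72],
  [0.068, 0.139, -0.049, 0, 0, 0, 0.72],
  [0.068, 0.139, -0.049, 0, 0, 0, 0.72],
  [0.068, 0.139, -0.049, 0, 0, 0, 0.72],
  [0.068, 0.139, -0.049, 0, 0, 0, 0.72],
  [0.068, 0.139, -0.049, 0, 0, 0, 0.72],
  [0.068, 0.139, -0.049, 0, 0, 0, 0.72],
  [0.068, 0.139, -0.049, 0, 0, 0, 0.72],
  [0.068, 0.139, -0.049, 0, 0, 0, 0.72],
  [0, 0, 0, 0, 0, 0, 0.72],
  [0, 0, 0, 0, 0, 0, 0.72],
])

```text
clock: 1.6
position: [419.7, -169.5, 61.7]
ee_rot: [-0.009, 1.0, 0.0, -0.0]
contact_force: [0.1, -0.7, 0.3]
gripper_width: 61.6
grasp_force: 0.0
```

```bash
python3 - <<'E'
from h import *
from bench import vision
T,S=load("top"),load("scene")
print("rib top",tri(T,(271.7,193.7),S,(268,237.9)))
for n in("top","scene"): np.savez(f"{n}1.npz",**vision.get_image(n))
S1,T1=load("scene",1),load("top",1)
cv2.imwrite("pics/s1.png",cv2.resize(S1["image"][100:310,80:360,::-1],(800,600)))
E
```

```text
rib top (array([472.18410029,  15.85884918,  29.23043475]), np.float64(0.6013619089912426))
```

View pics/s1.png

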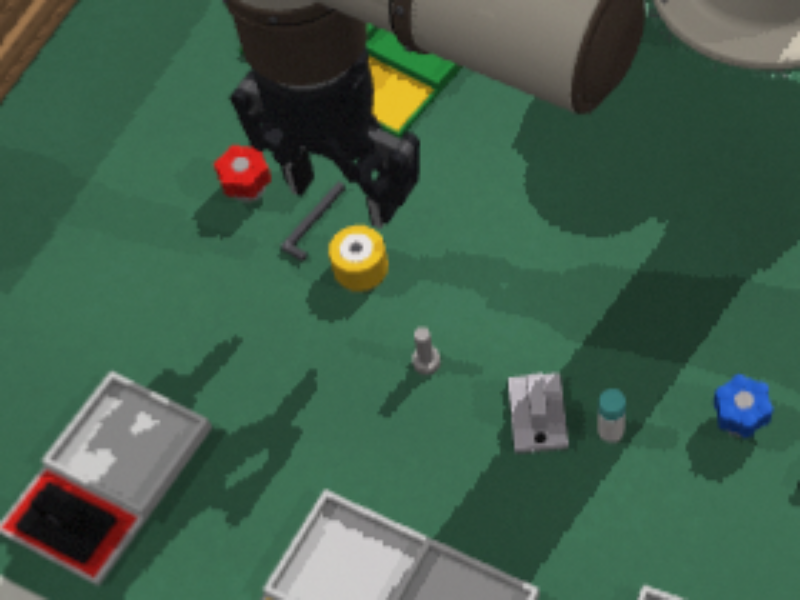

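The gripper straddles the yellow roller, with the hex key clear of the fingers. I descend and grip.

Call:
servo_tool([
  [0, 0, -0.066, 0, 0, 0, 0.72],
  [0, 0, -0.066, 0, 0, 0, 0.72],
  [0, 0, -0.066, 0, 0, 0, 0.72],
  [0, 0, 0, 0, 0, 0, 0.72],
  [0, 0, 0, 0, 0, 0, 0.3],
  [0, 0, 0, 0, 0, 0, 0.3],
  [0, 0, 0, 0, 0, 0, 0.3],
  [0, 0, 0, 0, 0, 0, 0.3],
  [0, 0, 0, 0, 0, 0, 0.3],
])

```text
clock: 2.82
position: [420.4, -170.0, 3.9]
ee_rot: [-0.008, 1.0, -0.0, 0.001]
contact_force: [-2.0, -1.6, 7.2]
gripper_width: 39.5
grasp_force: 59.8
```

Call:
servo_tool([
  [0, 0, 0.05, 0, 0, 0, 0.3],
  [0, 0, 0.1, 0, 0, 0, 0.3],
  [0, 0, 0.1, 0, 0, 0, 0.3],
  [0, 0, 0.1, 0, 0, 0, 0.3],
  [0, 0, 0, 0, 0, 0, 0.3],
  [0, 0, 0, 0, 0, 0, 0.3],
])

```text
clock: 3.58
position: [419.4, -169.4, 107.2]
ee_rot: [-0.008, 1.0, 0.0, -0.0]
contact_force: [-0.1, 0.1, -0.8]
gripper_width: 39.1
grasp_force: 60.4
```

```bash
python3 - <<'E'
from h import *
from bench import vision
d=vision.get_image("scene"); cv2.imwrite("pics/s2.png",cv2.resize(d["image"][70:220,120:320,::-1],(800,600)))
E
```

```text
(no output)
```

View pics/s2.png

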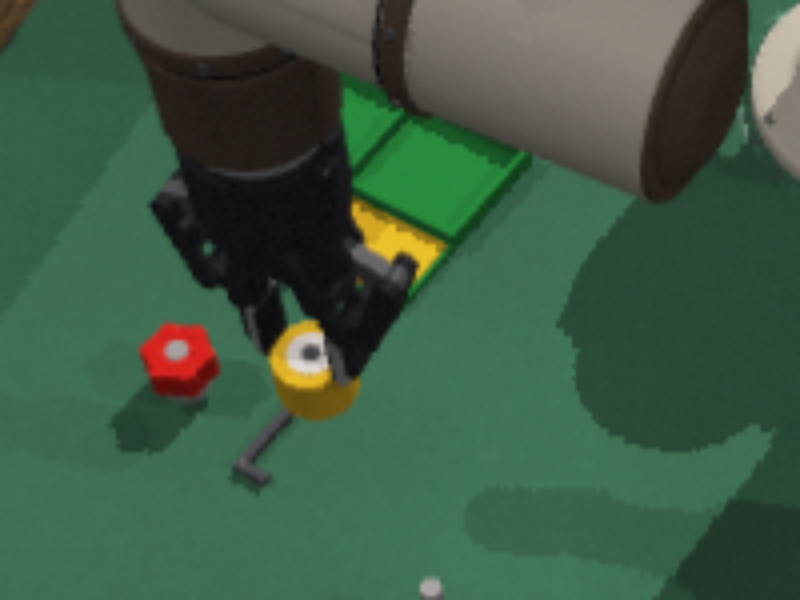

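The roller is held level. I take it to the right bay of the grey roller tray.

Call:
servo_tool([
  [0.123, 0.0694, 0, 0, 0, 0, 0.3],
  [0.123, 0.0694, 0, 0, 0, 0, 0.3],
  [0.123, 0.0694, 0, 0, 0, 0, 0.3],
  [0.123, 0.0694, 0, 0, 0, 0, 0.3],
  [0.123, 0.0694, 0, 0, 0, 0, 0.3],
  [0.123, 0.0694, 0, 0, 0, 0, 0.3],
  [0, 0, -0.08, 0, 0, 0, 0.3],
  [0, 0, -0.08, 0, 0, 0, 0.3],
  [0, 0, -0.08, 0, 0, 0, 0.3],
  [0, 0, -0.04, 0, 0, 0, 0.3],
  [0, 0, 0, 0, 0, 0, 0.3],
  [0, 0, 0, 0, 0, 0, 0.3],
])

```text
clock: 5.12
position: [642.1, -44.6, 24.1]
ee_rot: [-0.009, 1.0, -0.0, 0.001]
contact_force: [1.0, 0.3, -0.0]
gripper_width: 39.0
grasp_force: 60.4
```

Call:
servo_tool([
  [0, 0, -0.018, 0, 0, 0, 0.3],
  [0, 0, -0.018, 0, 0, 0, 0.3],
  [0, 0, -0.016, 0, 0, 0, 0.3],
  [0, 0, 0, 0, 0, 0, 0.3],
])

```text
clock: 5.62
position: [641.4, -44.6, 8.1]
ee_rot: [-0.009, 1.0, -0.0, -0.0]
contact_force: [-1.0, -0.5, 2.3]
gripper_width: 39.2
grasp_force: 61.0
```

Call:
servo_tool([
  [0, 0, 0, 0, 0, 0, 0.58],
  [0, 0, 0, 0, 0, 0, 0.58],
  [0, 0, 0.04, 0, 0, 0, 0.58],
  [0, 0, 0.08, 0, 0, 0, 0.58],
  [0, 0, 0.1, 0, 0, 0, 0.58],
  [0, 0, 0.08, 0, 0, 0, 0.72],
  [-0.0864, 0.1302, 0, 0, 0, 0, 0.72],
  [-0.0864, 0.1302, 0, 0, 0, 0, 0.72],
  [-0.0864, 0.1302, 0, 0, 0, 0, 0.72],
  [-0.0864, 0.1302, 0, 0, 0, 0, 0.72],
  [-0.0864, 0.1302, 0, 0, 0, 0, 0.72],
  [-0.0864, 0.1302, 0, 0, 0, 0, 0.72],
  [-0.0864, 0.1302, 0, 0, 0, 0, 0.72],
  [-0.0864, 0.1302, 0, 0, 0, 0, 0.72],
  [-0.0864, 0.1302, 0, 0, 0, 0, 0.72],
  [0, 0, -0.08, 0, 0, 0, 0.72],
  [0, 0, -0.08, 0, 0, 0, 0.72],
  [0, 0, 0, 0, 0, 0, 0.72],
  [0, 0, 0, 0, 0, 0, 0.72],
])

```text
clock: 8.0
position: [408.8, 307.6, 51.0]
ee_rot: [-0.009, 1.0, 0.001, 0.001]
contact_force: [0.2, 0.5, -0.0]
gripper_width: 61.4
grasp_force: 0.0
```

```bash
python3 - <<'E'
from h import *
from bench import vision
d=vision.get_image("top");e=vision.get_image("scene")
cv2.imwrite("pics/s3.png",np.hstack([cv2.resize(d["image"][90:160,230:320,::-1],(400,311)),cv2.resize(e["image"][200:284,360:468,::-1],(400,311))]))
E
```

```text
(no output)
```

View pics/s3.png

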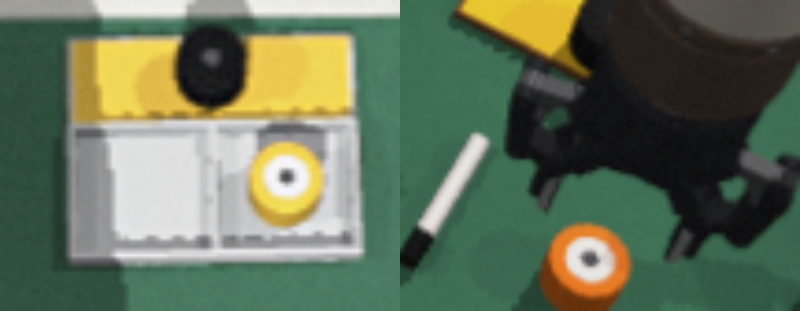

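Yellow lies flat in its bay (crop (287,177)), and the fingers straddle the orange roller (crop (588,260)). I grip it and carry it over.

Call:
servo_tool([
  [0, 0, -0.06, 0, 0, 0, 0.72],
  [0, 0, -0.06, 0, 0, 0, 0.72],
  [0, 0, -0.04, 0, 0, 0, 0.72],
  [0, 0, 0, 0, 0, 0, 0.3],
  [0, 0, 0, 0, 0, 0, 0.3],
  [0, 0, 0, 0, 0, 0, 0.3],
  [0, 0, 0, 0, 0, 0, 0.3],
  [0, 0, 0, 0, 0, 0, 0.3],
  [0, 0, 0.08, 0, 0, 0, 0.3],
  [0, 0, 0.13, 0, 0, 0, 0.3],
  [0, 0, 0.13, 0, 0, 0, 0.3],
  [0.0965, -0.1117, 0, 0, 0, 0, 0.3],
  [0.0965, -0.1117, 0, 0, 0, 0, 0.3],
  [0.0965, -0.1117, 0, 0, 0, 0, 0.3],
  [0.0965, -0.1117, 0, 0, 0, 0, 0.3],
  [0.0965, -0.1117, 0, 0, 0, 0, 0.3],
  [0.0965, -0.1117, 0, 0, 0, 0, 0.3],
  [0.0965, -0.1117, 0, 0, 0, 0, 0.3],
  [0.0965, -0.1117, 0, 0, 0, 0, 0.3],
  [0, 0, 0, 0, 0, 0, 0.3],
])

```text
clock: 10.6
position: [640.7, 36.5, 102.7]
ee_rot: [-0.006, 1.0, -0.0, -0.0]
contact_force: [-0.8, -0.3, -0.2]
gripper_width: 40.0
grasp_force: 60.6
```

Call:
servo_tool([
  [0, 0.008, -0.08, 0, 0, 0, 0.3],
  [0, 0, -0.08, 0, 0, 0, 0.3],
  [0, 0, -0.08, 0, 0, 0, 0.3],
  [0, 0, -0.04, 0, 0, 0, 0.3],
  [0, 0, -0.02, 0, 0, 0, 0.3],
  [0, 0, -0.012, 0, 0, 0, 0.3],
  [0, 0, 0, 0, 0, 0, 0.3],
])

```text
clock: 11.48
position: [640.0, 41.4, 10.7]
ee_rot: [-0.008, 1.0, 0.0, 0.0]
contact_force: [0.3, 0.2, -0.5]
gripper_width: 39.8
grasp_force: 60.6
```

Call:
servo_tool([
  [0, 0, -0.01, 0, 0, 0, 0.3],
  [0, 0, 0, 0, 0, 0, 0.3],
  [0, 0, 0, 0, 0, 0, 0.58],
  [0, 0, 0, 0, 0, 0, 0.58],
  [0, 0, 0.04, 0, 0, 0, 0.58],
  [0, 0, 0.08, 0, 0, 0, 0.58],
  [0, 0, 0.1, 0, 0, 0, 0.58],
  [0, 0, 0.1, 0, 0, 0, 0.72],
  [-0.128, 0.0624, 0, 0, 0, 0, 0.72],
  [-0.128, 0.0624, 0, 0, 0, 0, 0.72],
  [-0.128, 0.0624, 0, 0, 0, 0, 0.72],
  [-0.128, 0.0624, 0, 0, 0, 0, 0.72],
  [-0.128, 0.0624, 0, 0, 0, 0, 0.72],
  [-0.128, 0.0624, 0, 0, 0, 0, 0.72],
  [0, 0, -0.08, 0, 0, 0, 0.72],
  [0, 0, -0.08, 0, 0, 0, 0.72],
  [0, 0, 0, 0, 0, 0, 0.72],
  [0, 0, 0, 0, 0, 0, 0.72],
])

```text
clock: 13.72
position: [410.1, 154.1, 56.3]
ee_rot: [-0.009, 1.0, 0.001, 0.001]
contact_force: [0.8, -0.6, 0.1]
gripper_width: 61.6
grasp_force: 0.0
```

```bash
python3 - <<'E'
from h import *
from bench import vision
d=vision.get_image("top");e=vision.get_image("scene")
cv2.imwrite("pics/s4.png",np.hstack([cv2.resize(d["image"][90:160,230:320,::-1],(400,311)),cv2.resize(e["image"][190:274,280:388,::-1],(400,311))]))
E
```

```text
(no output)
```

View pics/s4.png

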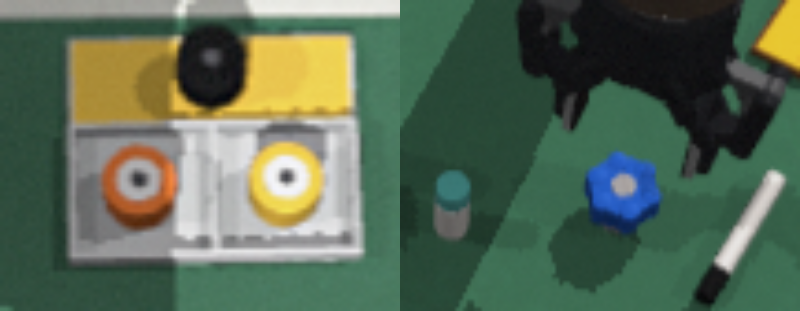

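Both rollers lie in their bays, and the fingers straddle the blue knob clear of the pen. I grip it.

Call:
servo_tool([
  [0, 0, -0.065, 0, 0, 0, 0.72],
  [0, 0, -0.065, 0, 0, 0, 0.72],
  [0, 0, -0.044, 0, 0, 0, 0.72],
  [0, 0, 0, 0, 0, 0, 0.3],
  [0, 0, 0, 0, 0, 0, 0.3],
  [0, 0, 0, 0, 0, 0, 0.3],
  [0, 0, 0, 0, 0, 0, 0.3],
  [0, 0, 0, 0, 0, 0, 0.3],
  [0, 0, 0, 0, 0, 0, 0.3],
])

```text
clock: 14.95
position: [409.9, 154.0, 3.7]
ee_rot: [-0.009, 1.0, 0.0, 0.001]
contact_force: [0.1, -0.7, 5.5]
gripper_width: 40.3
grasp_force: 61.1
```

Call:
servo_tool([
  [0, 0, 0.08, 0, 0, 0, 0.3],
  [0, 0, 0.13, 0, 0, 0, 0.3],
  [0, 0, 0.13, 0, 0, 0, 0.3],
  [0.1212, 0.082, 0, 0, 0, 0.044, 0.3],
  [0.1212, 0.082, 0, 0, 0, 0, 0.3],
  [0.1212, 0.082, 0, 0, 0, 0, 0.3],
  [0.1212, 0.082, 0, 0, 0, 0, 0.3],
  [0.1212, 0.082, 0, 0, 0, 0, 0.3],
  [0, 0, 0, 0, 0, 0, 0.3],
  [0, 0, 0, 0, 0, 0, 0.3],
])

```text
clock: 16.2
position: [590.0, 276.0, 103.8]
ee_rot: [-0.052, 0.999, -0.001, -0.001]
contact_force: [-0.0, 0.0, -1.0]
gripper_width: 40.7
grasp_force: 60.6
```

```bash
python3 - <<'E'
from h import *
from bench import vision
e=vision.get_image("scene")
cv2.imwrite("pics/s5.png",cv2.resize(e["image"][220:400,260:500,::-1],(800,600)))
E
```

```text
(no output)
```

View pics/s5.png

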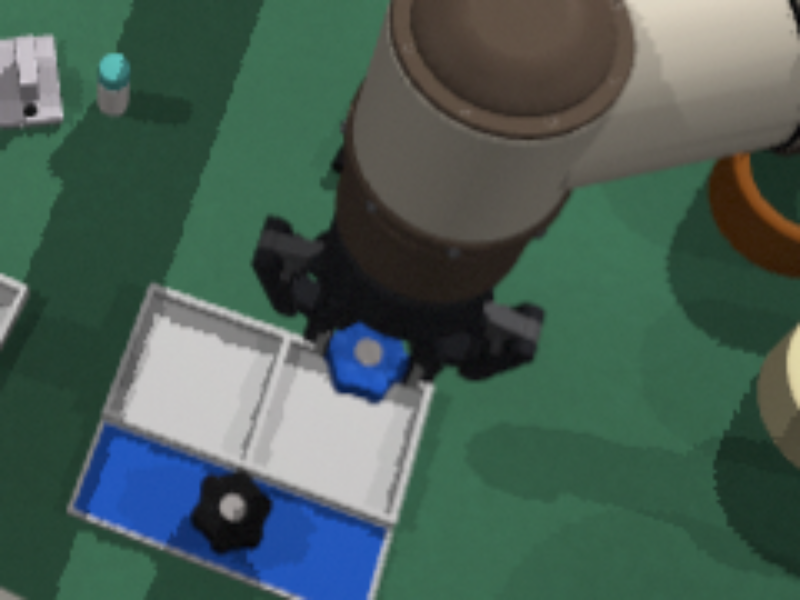

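Blue is held upright over its bay. I lower and release.

Call:
servo_tool([
  [0.006, 0.002, -0.08, 0, 0, 0, 0.3],
  [0, 0, -0.08, 0, 0, 0, 0.3],
  [0, 0, -0.08, 0, 0, 0, 0.3],
  [0, 0, -0.04, 0, 0, 0, 0.3],
  [0, 0, -0.02, 0, 0, 0, 0.3],
  [0, 0, -0.01, 0, 0, 0, 0.3],
  [0, 0, 0, 0, 0, 0, 0.3],
  [0, 0, 0, 0, 0, 0, 0.3],
])

```text
clock: 17.25
position: [593.3, 277.5, 12.7]
ee_rot: [-0.052, 0.999, 0.0, 0.001]
contact_force: [0.2, -0.4, -0.4]
gripper_width: 40.4
grasp_force: 60.6
```

Call:
servo_tool([
  [0, 0, -0.014, 0, 0, 0, 0.3],
  [0, 0, 0, 0, 0, 0, 0.3],
  [0, 0, 0, 0, 0, 0, 0.3],
])

```text
clock: 17.62
position: [593.0, 277.3, 7.9]
ee_rot: [-0.052, 0.999, 0.0, 0.0]
contact_force: [-0.3, 0.8, -0.5]
gripper_width: 40.5
grasp_force: 60.7
```

Call:
servo_tool([
  [0, 0, -0.003, 0, 0, 0, 0.3],
  [0, 0, 0, 0, 0, 0, 0.58],
  [0, 0, 0, 0, 0, 0, 0.58],
  [0, 0, 0.04, 0, 0, 0, 0.58],
  [0, 0, 0.08, 0, 0, 0, 0.58],
  [0, 0, 0.1, 0, 0, 0, 0.58],
  [0, 0, 0.1, 0, 0, 0, 0.72],
  [-0.0556, -0.158, 0, 0, 0, 0, 0.72],
  [-0.0556, -0.158, 0, 0, 0, 0, 0.72],
  [-0.0556, -0.158, 0, 0, 0, 0, 0.72],
  [-0.0556, -0.158, 0, 0, 0, 0, 0.72],
  [-0.0556, -0.158, 0, 0, 0, 0, 0.72],
  [-0.0556, -0.158, 0, 0, 0, 0, 0.72],
  [-0.0556, -0.158, 0, 0, 0, 0, 0.72],
  [-0.0556, -0.158, 0, 0, 0, 0, 0.72],
  [-0.0556, -0.158, 0, 0, 0, 0, 0.72],
  [-0.0556, -0.158, 0, 0, 0, 0, 0.72],
  [-0.0556, -0.158, 0, 0, 0, 0, 0.72],
  [-0.0556, -0.158, 0, 0, 0, 0, 0.72],
  [0, 0, 0, 0, 0, 0, 0.72],
])

```text
clock: 20.12
position: [391.8, -294.1, 103.6]
ee_rot: [-0.05, 0.999, -0.0, 0.0]
contact_force: [0.6, 0.6, -0.3]
gripper_width: 61.4
grasp_force: 0.0
```

```bash
python3 - <<'E'
from h import *
from bench import vision
d=vision.get_image("top");e=vision.get_image("scene")
cv2.imwrite("pics/s6.png",np.hstack([cv2.resize(d["image"][105:175,145:235,::-1],(400,311)),cv2.resize(e["image"][115:199,110:218,::-1],(400,311))]))
E
```

```text
(no output)
```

View pics/s6.png

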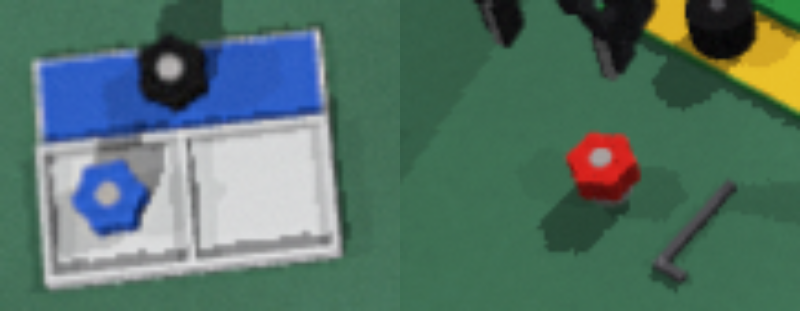

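Blue stands in the left knob bay, and red stands free. I descend and grip red.

Call:
servo_tool([
  [0.003, 0.006, -0.08, 0, 0, 0, 0.72],
  [0, 0, -0.09, 0, 0, 0, 0.72],
  [0, 0, -0.09, 0, 0, 0, 0.72],
  [0, 0, -0.05, 0, 0, 0, 0.72],
  [0, 0, -0.023, 0, 0, 0, 0.72],
  [0, 0, 0, 0, 0, 0, 0.72],
  [0, 0, 0, 0, 0, 0, 0.3],
  [0, 0, 0, 0, 0, 0, 0.3],
  [0, 0, 0, 0, 0, 0, 0.3],
  [0, 0, 0, 0, 0, 0, 0.3],
  [0, 0, 0, 0, 0, 0, 0.3],
])

```text
clock: 21.6
position: [394.5, -289.8, 4.5]
ee_rot: [-0.053, 0.999, -0.0, 0.001]
contact_force: [-0.9, 3.0, 5.4]
gripper_width: 40.1
grasp_force: 59.7
```

Call:
servo_tool([
  [0, 0, 0.08, 0, 0, 0, 0.3],
  [0, 0, 0.13, 0, 0, 0, 0.3],
  [0, 0, 0.13, 0, 0, 0, 0.3],
  [0.0624, 0.1464, 0, 0, 0, 0, 0.3],
  [0.0624, 0.1464, 0, 0, 0, 0, 0.3],
  [0.0624, 0.1464, 0, 0, 0, 0, 0.3],
  [0.0624, 0.1464, 0, 0, 0, 0, 0.3],
  [0.0624, 0.1464, 0, 0, 0, 0, 0.3],
  [0.0624, 0.1464, 0, 0, 0, 0, 0.3],
  [0.0624, 0.1464, 0, 0, 0, 0, 0.3],
  [0.0624, 0.1464, 0, 0, 0, 0, 0.3],
  [0.0624, 0.1464, 0, 0, 0, 0, 0.3],
  [0.0624, 0.1464, 0, 0, 0, 0, 0.3],
  [0.0624, 0.1464, 0, 0, 0, 0, 0.3],
  [0, 0, 0, 0, 0, 0, 0.3],
  [0, 0, 0, 0, 0, 0, 0.3],
])

```text
clock: 23.6
position: [598.9, 193.0, 104.9]
ee_rot: [-0.052, 0.999, -0.0, -0.0]
contact_force: [0.3, 0.3, -0.1]
gripper_width: 39.8
grasp_force: 60.6
```

Call:
servo_tool([
  [0.003, 0, -0.08, 0, 0, 0, 0.3],
  [0, 0, -0.08, 0, 0, 0, 0.3],
  [0, 0, -0.08, 0, 0, 0, 0.3],
  [0, 0, -0.04, 0, 0, 0, 0.3],
  [0, 0, -0.02, 0, 0, 0, 0.3],
  [0, 0, -0.014, 0, 0, 0, 0.3],
  [0, 0, 0, 0, 0, 0, 0.3],
  [0, 0, 0, 0, 0, 0, 0.3],
  [0, 0, 0, 0, 0, 0, 0.3],
])

```text
clock: 24.72
position: [600.7, 193.5, 11.3]
ee_rot: [-0.052, 0.999, 0.0, 0.0]
contact_force: [-0.5, 0.7, -0.4]
gripper_width: 39.9
grasp_force: 60.6
```

Call:
servo_tool([
  [0, 0, -0.011, 0, 0, 0, 0.3],
  [0, 0, 0, 0, 0, 0, 0.3],
  [0, 0, 0, 0, 0, 0, 0.58],
  [0, 0, 0, 0, 0, 0, 0.58],
  [0, 0, 0.04, 0, 0, 0, 0.58],
  [0, 0, 0.08, 0, 0, 0, 0.58],
  [0, 0, 0.1, 0, 0, 0, 0.58],
  [0, 0, 0.1, 0, 0, 0, 0.42],
  [-0.085, -0.1183, 0, 0, 0, 0.0767, 0.42],
  [-0.085, -0.1183, 0, 0, 0, 0.0767, 0.42],
  [-0.085, -0.1183, 0, 0, 0, 0.0767, 0.42],
  [-0.085, -0.1183, 0, 0, 0, 0, 0.42],
  [-0.085, -0.1183, 0, 0, 0, 0, 0.42],
  [0, 0, 0, 0, 0, 0, 0.42],
  [0, 0, 0, 0, 0, 0, 0.42],
])

```text
clock: 26.6
position: [473.9, 16.1, 104.5]
ee_rot: [-0.279, 0.96, -0.0, 0.001]
contact_force: [-0.2, 0.3, -1.4]
gripper_width: 36.0
grasp_force: 0.0
```

```bash
python3 - <<'E'
from h import *
from bench import vision
d=vision.get_image("top");e=vision.get_image("scene")
cv2.imwrite("pics/s7.png",np.hstack([cv2.resize(d["image"][105:175,145:235,::-1],(400,311)),cv2.resize(e["image"][195:279,215:323,::-1],(400,311))]))
T,S=load("top"),load("scene")
# rib top = brightest patch of the bracket, both first views
cs=[]
for D,c in((T,(386,279)),(S,(384,345))):
    x0,y0,x1,y1=roi(D,c,13); g=cv2.cvtColor(cv2.resize(D["image"][y0:y1,x0:x1],None,fx=4,fy=4,interpolation=2),cv2.COLOR_RGB2HSV)
    v=np.where(g[...,1]<40,g[...,2],0); t=np.percentile(v[v>0],85); q=big(v>t); r=cv2.minAreaRect(q); cs.append((np.array(r[0])+.5)/4-.5+[x0,y0]); print(r,t)
print(tri(T,cs[0],S,cs[1]))
p=cloud(S,roi(S,(384,345),17)); q=p[(p[:,2]>24)&(p[:,2]<45)]; print("rib z",np.percentile(q[:,2],[25,50,75]),q.mean(0))
E
```

```text
((56.923072814941406, 46.884620666503906), (50.20037078857422, 14.976905822753906), 56.3099365234375) 207.0
((51.7713737487793, 39.74721145629883), (51.6063346862793, 19.961347579956055), 82.56858825683594) 196.0
(array([472.95400075,  16.77682623,  32.53449342]), np.float64(1.9905729953838134))
rib z [32.19876564 33.42892726 35.48807723] [475.97946105  16.97850226  33.36416178]
```

View pics/s7.png

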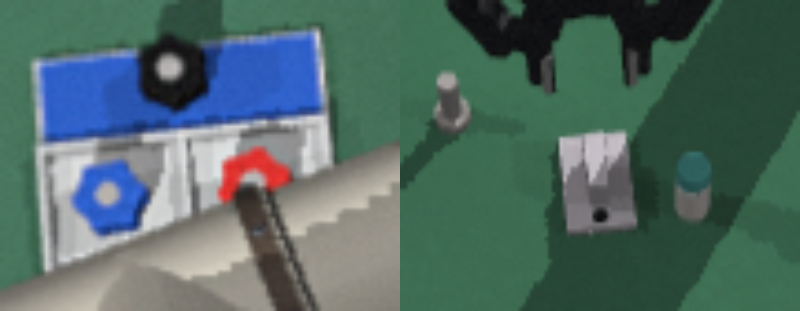

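Red is in the right knob bay, partly hidden by the arm. Over the bracket rib the fingers line up. I descend partway with a narrower opening and check clearance to the glue stick.

Call:
servo_tool([
  [0, 0, -0.07, 0, 0, 0, 0.31],
  [0, 0, -0.07, 0, 0, 0, 0.31],
  [0, 0, -0.07, 0, 0, 0, 0.31],
  [0, 0, -0.03, 0, 0, 0, 0.31],
  [0, 0, 0, 0, 0, 0, 0.31],
  [0, 0, 0, 0, 0, 0, 0.31],
])

```text
clock: 27.45
position: [473.7, 16.3, 32.1]
ee_rot: [-0.279, 0.96, -0.0, 0.001]
contact_force: [1.6, -1.0, -0.6]
gripper_width: 26.6
grasp_force: 0.0
```

```bash
python3 - <<'E'
from h import *
from bench import vision
e=vision.get_image("scene")
cv2.imwrite("pics/s8.png",cv2.resize(e["image"][190:265,220:320,::-1],(800,600),interpolation=2))
E
```

```text
(no output)
```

View pics/s8.png

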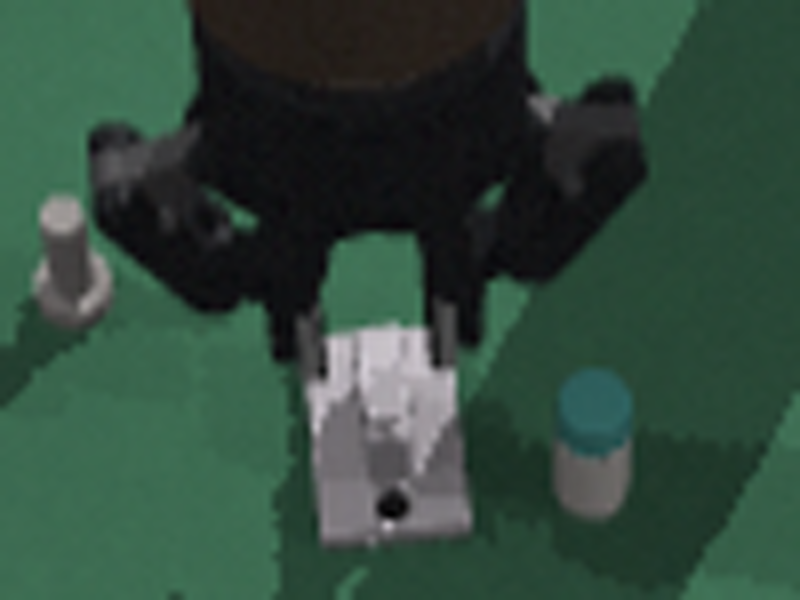

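The fingers are symmetric about the rib (crop (385,370)). The right knuckle comes near the glue stick (595,400), so I grip 6 mm toward the other end of the rib.

Call:
servo_tool([
  [-0.017, -0.011, 0, 0, 0, 0, 0.31],
  [0, 0, -0.02, 0, 0, 0, 0.31],
  [0, 0, -0.02, 0, 0, 0, 0.31],
  [0, 0, -0.02, 0, 0, 0, 0.31],
  [0, 0, -0.008, 0, 0, 0, 0.31],
  [0, 0, 0, 0, 0, 0, 0.31],
])

```text
clock: 28.25
position: [467.7, 12.6, 10.8]
ee_rot: [-0.279, 0.96, -0.0, -0.0]
contact_force: [0.4, -0.4, -0.1]
gripper_width: 26.1
grasp_force: 0.0
```

Call:
servo_tool([
  [0, 0, 0, 0, 0, 0, 0.0],
  [0, 0, 0, 0, 0, 0, 0.0],
  [0, 0, 0, 0, 0, 0, 0.0],
  [0, 0, 0, 0, 0, 0, 0.0],
  [0, 0, 0, 0, 0, 0, 0.0],
])

```text
clock: 28.88
position: [467.9, 12.7, 11.3]
ee_rot: [-0.279, 0.96, 0.0, 0.0]
contact_force: [-1.3, 2.3, 2.4]
gripper_width: 6.8
grasp_force: 59.3
```

Call:
servo_tool([
  [0, 0, 0.04, 0, 0, 0, 0],
  [0, 0, 0.08, 0, 0, 0, 0],
  [0, 0, 0.1, 0, 0, 0, 0],
  [0, 0, 0.1, 0, 0, 0, 0],
  [0.0746, -0.12, 0, 0, 0, -0.072, 0],
  [0.0746, -0.12, 0, 0, 0, -0.072, 0],
  [0.0746, -0.12, 0, 0, 0, -0.072, 0],
  [0.0746, -0.12, 0, 0, 0, -0.072, 0],
  [0.0746, -0.12, 0, 0, 0, 0, 0],
  [0.0746, -0.12, 0, 0, 0, 0, 0],
  [0.0746, -0.12, 0, 0, 0, 0, 0],
  [0, 0, -0.06, 0, 0, 0, 0],
  [0, 0, -0.08, 0, 0, 0, 0],
  [0, 0, -0.06, 0, 0, 0, 0],
  [0, 0, 0, 0, 0, 0, 0],
  [0, 0, 0, 0, 0, 0, 0],
])

```text
clock: 30.88
position: [625.1, -239.3, 48.0]
ee_rot: [0.005, 1.0, -0.0, 0.001]
contact_force: [1.2, -0.6, -0.5]
gripper_width: 6.2
grasp_force: 58.8
```

```bash
python3 - <<'E'
from h import *
from bench import vision
d=vision.get_image("top");e=vision.get_image("scene")
cv2.imwrite("pics/s9.png",np.hstack([cv2.resize(d["image"][90:190,140:268,::-1],(400,311)),cv2.resize(e["image"][205:317,65:209,::-1],(400,311))]))
E
```

```text
(no output)
```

View pics/s9.png

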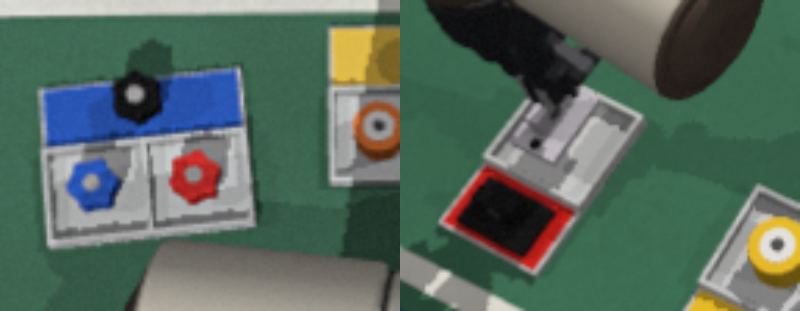

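Red stands in its bay. The bracket hangs level and aligned over its tray, and I lower it.

Call:
servo_tool([
  [0, 0, -0.04, 0, 0, 0, 0],
  [0, 0, -0.03, 0, 0, 0, 0],
  [0, 0, -0.02, 0, 0, 0, 0],
  [0, 0, -0.013, 0, 0, 0, 0],
  [0, 0, 0, 0, 0, 0, 0],
  [0, 0, 0, 0, 0, 0, 0],
])

```text
clock: 31.72
position: [624.7, -239.5, 16.4]
ee_rot: [0.006, 1.0, -0.0, 0.0]
contact_force: [-0.5, 0.6, -1.5]
gripper_width: 6.6
grasp_force: 58.9
```

Lower the last millimetre, release, lift, and back away.

Call:
servo_tool([
  [0, 0, -0.004, 0, 0, 0, 0],
  [0, 0, 0, 0, 0, 0, 0],
  [0, 0, 0, 0, 0, 0, 0.31],
  [0, 0, 0, 0, 0, 0, 0.31],
  [0, 0, 0, 0, 0, 0, 0.31],
  [0, 0, 0.04, 0, 0, 0, 0.31],
  [0, 0, 0.08, 0, 0, 0, 0.31],
  [0, 0, 0.12, 0, 0, 0, 0.31],
  [0, 0, 0.12, 0, 0, 0, 0.31],
  [-0.06, -0.14, 0.06, 0, 0, 0, 0.31],
  [-0.06, -0.14, 0.06, 0, 0, 0, 0.31],
  [-0.06, -0.14, 0.06, 0, 0, 0, 0.31],
  [-0.06, -0.14, 0, 0, 0, 0, 0.31],
  [-0.06, -0.14, 0, 0, 0, 0, 0.31],
  [0, 0, 0, 0, 0, 0, 0.31],
  [0, 0, 0, 0, 0, 0, 0.31],
])

```text
clock: 33.72
position: [534.5, -449.4, 177.6]
ee_rot: [0.006, 1.0, -0.0, 0.0]
contact_force: [-0.4, 0.3, -0.1]
gripper_width: 26.1
grasp_force: 0.0
```

```bash
python3 - <<'E'
from h import *
from bench import vision
e=vision.get_image("scene")
cv2.imwrite("pics/s10.png",cv2.resize(e["image"][200:410,70:400,::-1],(800,509),interpolation=2))
E
```

```text
(no output)
```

View pics/s10.png

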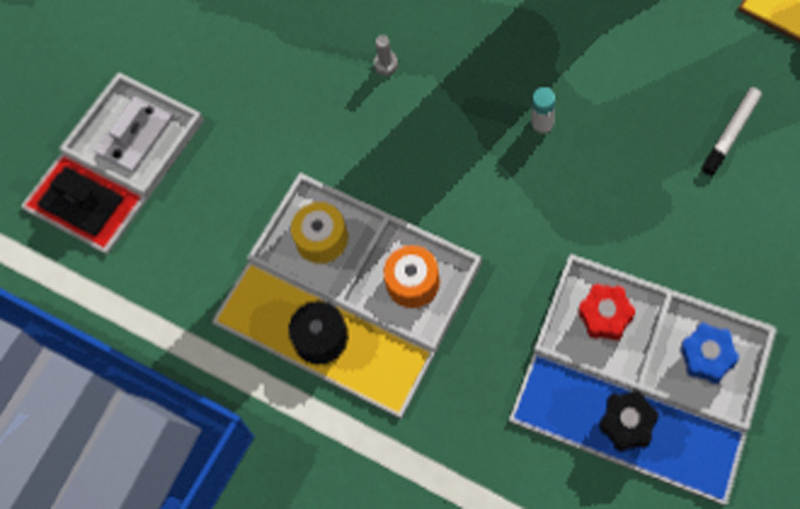

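All five parts rest in their bays: bracket (132,130), rollers (317,228) and (411,272), knobs (607,310) and (710,350). The bolt (385,55) and glue stick (543,108) still stand. I hand the job in.

```bash
python3 -c "
from bench import arm
print(arm.job_done())"
```

```text
the job is handed in; nothing more can be done
None
```

Job handed in at about 34 s: both rollers, both knobs and the bracket sit in their grey trays, one to a bay, and the glue stick and bolt still stand where they were.

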